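Nest a manifold block, flip the catch and hold the clamp lever

ROBOT

A 6-joint arm with a two-finger parallel gripper is mounted at the origin on the work surface. World frame = base frame: x ahead of the robot, y to its left, z up, the work surface at z = 0. Lengths are in m, angles in degrees, forces in N, time in s.
With the tool pointing down it reaches from about 0.25 to 0.725 m from the base axis. Payload 9.7 kg.
Tool frame: the origin (TCP) lies at the very end of the fingers, on their centre line; the grasp point (between the pads) lies 19 mm behind it; z points along the fingers, y is the line along which they close (so a half turn about z gives the same grasp; the last joint's range is limited). The gripper opens to 85 mm and grips with 20 to 120 N. Pads are 22 mm wide; open, the fingers measure 114 mm over their backs; the gripper's body (76 mm by 85 mm) begins 54 mm behind the grasp point. The pads swing forward as they close: fully open they stand 13 mm farther back than shut.
Start: joints at [-73.797, 4.979, 10.078, 95.1, 0, 90], TCP at [0.153, -0.528, 0.231] pointing down, gripper open.
Joint ranges: [-179.16, 179.16], [-48.56, 103.87], [-65.8, 70.77], [-126.05, 130.52], [-82.76, 87.17], [-180, 180]. Speed limits (degrees/s): [127.2, 127.2, 147.25, 180, 180, 180].

INTERFACE

Orientations are given as [roll, pitch, yaw] about the fixed x, y, z axes, in that order (R = Rz(yaw) Ry(pitch) Rx(roll)).
In Python, from workcell import bot gives the robot as it stands.
- The arm moves only by the tool arm_command, never from a script. Its argument "series" is a list of rows, each a list of 4 numbers: the shift along the tool's x, y, z in m, then the turn about the tool's z in rad. A call has exactly 5 rows; each row is the pose to reach, as a shift and turn from the pose commanded when the call began, along the tool's axes at that moment; what a row does not reach only later rows make up. A row lasts 1/10 s, in which the tool goes at most 50 mm and 8.59 degrees, less where a joint would pass 70% of its speed; a pose out of reach is approached as far as the arm can. A call with a gripper value outside its range is refused whole. "hand" is the finger opening in m, from 0 to 0.0854, set as the call begins (left out, the last holds). The fingers move at their own pace and stop on an object; "grip_force" is the grip in N (left out, the last holds). Time passes only in rows, so rows that repeat a pose let the fingers close, or fill a call up. It gives the time, the measured TCP pose, the force, the opening and the grip force at its end, in the units of the state.
- bot.get_obs(): the state, without advancing time (a new reading comes with each control period).
- bot.camera(name): name is "side" or "top" or "wrist"; returns a dict with "color" (420x560x3 uint8, blue, green, red), "camera_matrix" (3x3 intrinsics, pixels), "dist_coeffs" ([k1, k2, p1, p2, k3] as OpenCV has them; the pictures are not rectified), "xyz" and "orientation" of the camera in the world; the wrist camera has in their place "T_tool_cam" (4x4, takes a point from camera to tool coordinates, whose origin is the TCP and whose axes are the flange's). Camera axes: x right, y up, looking along -z (the intrinsics and any distortion apply to the point x, -y, -z); pixel columns grow to the right and rows downward; lengths in m; the calibration is good to about 2 mm. A picture is of the moment at which its call begins: read the wrist's pose just before it. There is no depth.
- bot.job_done(): hands the job in; it is judged then, once.
Trained networks look in the newest picture that a camera, given by its name, has taken for a name from the list of things; names that differ only in an ending like _2 or _b are one class to them, and where a whole thing is asked for, a point or a joint stands for the part that bears it (a point fixed in the world has none). Each returns a list of dicts, best first, with "confidence" (0 to 1); they miss things now and then, are a little off and sometimes report something else, mostly with a low value. They report only what shows in the picture. A call takes as long as a camera call. They do not tell look-alikes from the thing itself.
- bot.find_in(camera, target): "location" ([column, row] in pixels, amid what is visible of it).
- bot.mark_of(camera, target): "location" ([column, row] in pixels: a listed point, or the origin of a listed thing).
The state is a dict: "time": time; "q": joint angles; "qd": joint speeds; "joint_efforts": joint torques, N m; "ee_pos": TCP position; "tcp_rot": TCP orientation; "wrist_force": force on the tool from outside, world axes, zero at the start; "torque": the same for the moment, N m; "opening": finger opening in m; "grasp_force": force on a finger pad.
Only numpy, scipy, OpenCV 4.12 (cv2) and the standard library are available. Lean on these libraries where they do the work, as an engineer would, in place of code of your own. Each camera call takes 0.05 s, during which the arm holds its last target. There are 200 camera calls.

TASK

On the test fixture, first lower the small aluminium manifold block into its rectangular pocket so that it sits flat, square and fully home (do not drop it in), and let go of it. Then flip the steel safety catch that bars the lever right over by its thumb tab, and only after that pull the lever all the way towards the robot's side and keep holding it there: the lever springs back, so finish while the gripper still holds it fully pulled. Leave the gauges, the fitting and the wrench where they are.

Things in the scene. Friction and masses are not known exactly. Their poses are not given: they have to be found in the camera images.
- block: Aluminium manifold block, 70 (its x) by 45 (its y) by 36 mm high, 0.18 to 0.35 kg, with a brass stub 18 mm across and 12 mm tall standing on the middle of its top. Loose on the table, near the two round gauges (any of three places). Origin: centre of its underside, z up. The two ways round are alike.
- fixture: The test fixture, bolted to the table, so it never moves. Origin: on the table right under the lever's hinge; x away from the robot, y to the robot's left, z up. Steel base 150 (x) by 310 (y) mm, 8 mm thick. A thin plunger (10 mm, top 32 mm above the table) runs from the lever's foot to the nest and follows the lever.
- nest (a point): Centre of the floor of the rectangular pocket, 20 mm above the table, 160 mm to the -y side of the lever; axes as the fixture's. The pocket is 73 (x) by 48 (y) mm, 14 mm deep, with a 3 mm chamfer round its mouth: the block stands 22 mm proud when home. The grey nest plate around it is 110 (x) by 80 (y) mm, its top 34 mm above the table.
- lever (a joint): Lever angle in rad: 0 = at rest, leaning 0.38 rad away from the robot (to fixture +x); grows as it is pulled to fixture -x; stops at 0.80, where it leans 0.42 rad to -x. A spring draws it back: about 2 N at the grip at rest, 8 N at the end. While the catch is shut, its bar stops the lever: it gives about 0.1 rad to a pull of 10 N and must not be forced further.
- lever_grip (a point): Centre of the black barrel grip on the lever's top: a cylinder 30 mm in diameter and 30 mm long, its axis along fixture y, so its flat ends face +y and -y. It moves with the lever on a circle of 110 mm radius about lever_pivot, in the fixture's x-z plane, 147 mm above the table at rest. Below it is a 12 mm round steel stem.
- lever_pivot (a point): Fixed point on the lever's hinge, 45 mm above the table; the hinge runs along fixture y. Axes as the fixture's. Two grey cheek plates 60 mm high flank the stem (outer faces at y +-20 mm).
- catch (a joint): Catch angle in rad: 0 to 0.1 at the start = shut, with its bar lying level in front of (on the -x side of) the lever stem; grows as the thumb tab tips outwards to fixture +y and the bar rises; stops at 1.65. It stays where it is left (friction: about 1 N at the tab's end).
- catch_tab (a point): Middle of the top end of the catch's thumb tab: a flat steel tab 24 mm wide (x), 8 mm thick (y), reaching 70 mm from the hinge line; it stands upright when the catch is shut and lies level towards +y when it is flipped by 1.57 rad. The point moves and turns with the catch.
- catch_pivot (a point): Fixed point on the catch's hinge line (which runs along fixture x), right below the upright thumb tab, 80 mm above the table and 65 mm to the +y side of the lever. Axes as the fixture's. The catch's bar (8 by 10 mm, 75 mm long towards -y when shut) lies 35 mm further to +x than this point; with the catch flipped it stands upright there, up to 155 mm above the table.
- gauge_a: Black round pressure gauge lying face up, 70 mm across, 30 mm high, with a brass stem 15 mm long at its side. Leave alone. Origin: centre of its underside.
- gauge_b: A second gauge like gauge_a. Leave alone. Origin: centre of its underside.
- fitting: Small upright brass fitting, 26 mm across, 36 mm tall, in front of the fixture. Leave alone. Origin: centre of its underside.
- wrench: Steel open-ended wrench lying on the table at the robot's right. Leave alone. Its origin is on its underside.
Things that resemble listed ones, but are neither listed nor needed, are in the scene too. Leave any blue or turquoise look-alike of the block alone.

How it is judged:
By the outcome, as a careful person would: the job done as asked, in the order asked, and still so for the second after the job is handed in, while the arm keeps its last pose, push and grip.
It also fails if it takes over 72 s, if anything falls off the work surface, if the arm or the gripper's body presses on something with over 40 N, if the wrist force passes 120 N, or if a joint passes its speed limit or range.

## Working session

There is one attempt and no reset: what is moved stays moved. The work goes in short steps, Python scripts to look and compute and a tool call to move; the robot and the scene stay as the last step left them, time stands still between calls to the robot, and variables do not carry over. Pictures are saved under pics/ and viewed, at most 10 in all, crops included, and the job is handed in when it is done.

Besides the shell and the picture viewer there is one more tool, called as a command line: name --pt "numbers of a row" for each row, then --argument value for the rest. arm_command: Moves the arm, as the interface text tells. Its arguments: {"type":"object","properties":{"series":{"type":"array"},"hand":{"type":"number"},"grip_force":{"type":"number"}},"required":["series"]}

```bash
mkdir -p pics; ls
cat > h.py <<'E'
import numpy as np, cv2
from scipy.spatial.transform import Rotation as R
from workcell import bot
def tool():
    o=bot.get_obs(); T=np.eye(4); T[:3,:3]=R.from_euler('xyz',o['tcp_rot'],degrees=True).as_matrix(); T[:3,3]=o['ee_pos']; return T
def cam(name,save=None):
    T=tool(); c=bot.camera(name)
    if name=='wrist': W=T@np.array(c['T_tool_cam'])
    else:
        W=np.eye(4); o=np.array(c['orientation'])
        W[:3,:3]=o if o.shape==(3,3) else R.from_euler('xyz',o,degrees=True).as_matrix(); W[:3,3]=c['xyz']
    c['W']=W
    if save: cv2.imwrite('pics/'+save,c['color'])
    return c
def ray(c,px):
    u=cv2.undistortPoints(np.array([[px]],float),np.array(c['camera_matrix']),np.array(c['dist_coeffs'],float))[0,0]
    return c['W'][:3,3], c['W'][:3,:3]@np.array([u[0],-u[1],-1.])
def onz(c,px,z):
    o,d=ray(c,px); return o+d*(z-o[2])/d[2]
def proj(c,P):
    P=np.atleast_2d(P); q=(P-c['W'][:3,3])@c['W'][:3,:3]; q=q*[1,-1,-1]
    return cv2.projectPoints(q,np.zeros(3),np.zeros(3),np.array(c['camera_matrix']),np.array(c['dist_coeffs'],float))[0][:,0]
E
python3 - <<'E'
from h import *
print(bot.get_obs())
for n in ['top','side','wrist']:
    c=cam(n,n+'0.png'); print(n,c.get('xyz'),c.get('orientation'),c.get('T_tool_cam'),c['camera_matrix'])
    for t in ['block','fixture','nest','lever_grip','lever_pivot','catch_tab','catch_pivot','gauge_a','fitting','wrench']:
        try: print(n,t,[(np.round(m['location']).tolist(),round(m['confidence'],2)) for m in bot.mark_of(n,t)])
        except Exception as e: print(t,e)
E
python3 -c "
import cv2,numpy as np
a=[cv2.imread('pics/%s0.png'%n) for n in ('top','side')]
"
```

```text
pics
{'time': 0.0, 'q': array([-7.37970091e+01,  5.01127774e+00,  1.00335372e+01,  9.50997579e+01,
        9.26340034e-04,  8.99997783e+01]), 'qd': array([ 0.04807786,  0.12622189, -0.08550537, -0.14194119,  0.03628539,
        0.03155775]), 'joint_efforts': array([ 3.98297561e-04, -5.20392287e+01,  4.64799142e+01,  1.64695247e-02,
        3.07188770e-05,  1.21109889e-05]), 'ee_pos': array([ 0.15341118, -0.52792536,  0.23057316]), 'tcp_rot': array([-1.79922502e+02, -9.26639065e-04,  1.62032114e+01]), 'wrist_force': array([0.40145474, 0.54690775, 0.25723714]), 'torque': array([-0.00262407,  0.00886059, -0.03644963]), 'grasp_force': 0.0, 'opening': 0.08534961670813462}
top [0.37091152 0.0694691  1.20173687] [  6.15381421  -0.306059   -88.6669202 ] None [[395.22706957   0.         278.58477295]
 [  0.         395.22706957 218.82110491]
 [  0.           0.           1.        ]]
top block [([208.0, 273.0], 0.96), ([143.0, 258.0], 0.81), ([173.0, 279.0], 0.75), ([153.0, 204.0], 0.66), ([178.0, 242.0], 0.63)]
top fixture [([315.0, 186.0], 0.57)]
top nest [([365.0, 195.0], 0.68)]
top lever_
[... 1014 characters left out ...]
7.0], 0.65), ([326.0, 224.0], 0.27)]
side fitting [([254.0, 281.0], 0.48)]
side wrench [([239.0, 404.0], 0.73)]
wrist None None [[-1.08518345e-03  9.56732659e-01  2.90966391e-01  7.40861210e-02]
 [ 9.99999410e-01  1.05434177e-03  2.62778106e-04  3.02743300e-04]
 [-5.53696255e-05  2.90966505e-01 -9.56733239e-01 -1.41303825e-01]
 [ 0.00000000e+00  0.00000000e+00  0.00000000e+00  1.00000000e+00]] [[356.1915591    0.         279.59778262]
 [  0.         356.1915591  205.72991855]
 [  0.           0.           1.        ]]
wrist block []
wrist fixture []
wrist nest []
wrist lever_grip []
wrist lever_pivot []
wrist catch_tab []
wrist catch_pivot []
wrist gauge_a []
wrist fitting []
wrist wrench []
```

Run:
```python
import cv2
a=cv2.imread('pics/top0.png')[130:330,110:410]; cv2.imwrite('pics/top0c.png',cv2.resize(a,(800,533),interpolation=cv2.INTER_CUBIC))
a=cv2.imread('pics/side0.png')[110:360,180:460]; cv2.imwrite('pics/side0c.png',cv2.resize(a,(672,600),interpolation=cv2.INTER_CUBIC))
```

```text
(no output)
```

View pics/top0c.png

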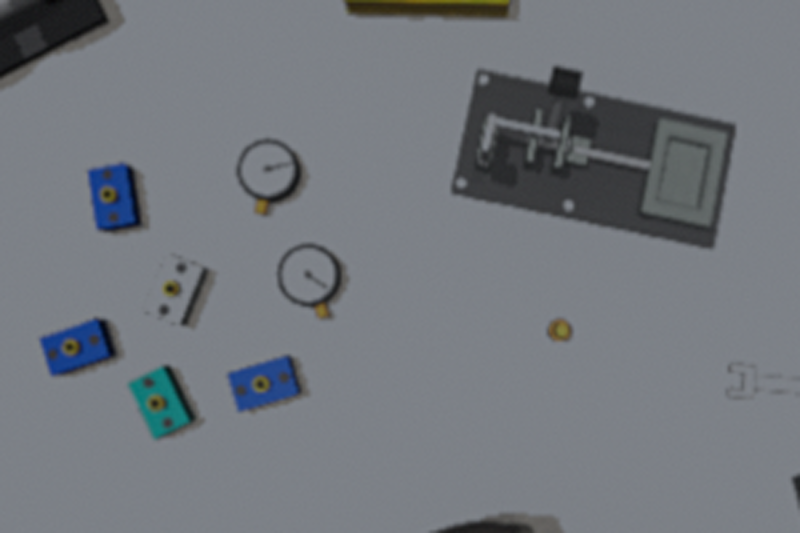

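View pics/side0c.png

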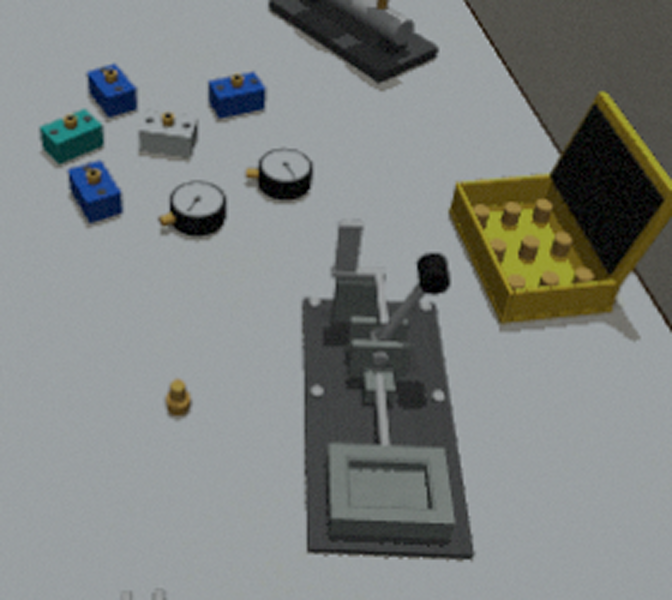

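Block candidates (top picture): blue (150,203), blue (136,260), turquoise (169,281), blue (208,273) and bare silver (174,238). The silver one is aluminium, so it fits. The enlarged crops of both cameras show only one silver one (side picture at (250,160)). The fixture is at upper right in the top picture, with nest around (367,195).

Run:
```python
from h import *
c=cam('top'); s=cam('side')
f=lambda p:(110+p[0]*.375,130+p[1]*.375); g=lambda p:(180+p[0]/2.4,110+p[1]/2.4)
print('stub top',onz(c,f((171,287)),.048),'mark',onz(c,(178,242),0)); print('stub side',onz(s,g((168,117)),.048),onz(s,(250,170),0))
h=[onz(c,f(p),.036) for p in((181,268),(164,311))]; d=h[0]-h[1]; print('block long yaw',np.degrees(np.arctan2(d[1],d[0])))
P=[onz(c,f(p),.008)[:2] for p in((478,70),(736,125),(713,247),(453,192))]
print(np.round(P,3))
for a,b in((1,0),(2,3)): v=P[b]-P[a]; print('fix y yaw-90',np.degrees(np.arctan2(v[1],v[0]))-90,np.linalg.norm(v))
N=[onz(c,f(p),.034)[:2] for p in((661,117),(734,128),(713,226),(643,214))]; print('nestplate c',np.mean(N,0))
N=[onz(c,f(p),.034)[:2] for p in((672,133),(712,143),(698,209),(658,201))]; print('pocket c',np.mean(N,0))
print('nest mark',onz(c,(365,195),.02),onz(s,(340,316),.02),'piv',onz(c,(315,179),.045),onz(s,(339,251),.045),'tab',onz(c,(292,182),.15),onz(s,(326,204),.15),'cp',onz(c,(291,186),.08),onz(s,(327,223),.08),'grip',onz(c,(318,161),.147),onz(s,(364,221),.147))
print('fit',onz(c,(321,253),0),'gauges',onz(c,(224,233),0),onz(c,(210,194),0))
```

```text
stub top [0.43249386 0.37200322 0.048     ] mark [0.4219892  0.37192463 0.        ]
stub side [0.43140693 0.36815905 0.048     ] [ 4.30464788e-01  3.72990129e-01 -1.11022302e-16]
block long yaw -19.21292971168758
[[ 0.696  0.038]
 [ 0.639 -0.265]
 [ 0.495 -0.236]
 [ 0.551  0.063]]
fix y yaw-90 -10.646675682970908 0.3074573827030857
fix y yaw-90 -10.6223551764798 0.30500661400207996
nestplate c [ 0.57828898 -0.20148774]
pocket c [ 0.57771654 -0.19820114]
nest mark [ 0.57773387 -0.19552407  0.02      ] [ 0.57250849 -0.20137704  0.02      ] piv [ 0.61780744 -0.03965352  0.045     ] [ 0.61099426 -0.0373343   0.045     ] tab [0.58550853 0.03251544 0.15      ] [0.58278201 0.02485152 0.15      ] cp [0.58798105 0.03271711 0.08      ] [0.59306991 0.02860006 0.08      ] grip [ 0.64651844 -0.03771773  0.147     ] [ 0.65761316 -0.04072476  0.147     ]
fit [ 0.39925758 -0.06519098  0.        ] gauges [0.45312724 0.23155244 0.        ] [0.57261977 0.27959218 0.        ]
```

arm_command --pt "0.021 -0.031 0 0" --pt "0.042 -0.063 0 0" --pt "0.062 -0.094 0 0" --pt "0.083 -0.126 0 0" --pt "0.104 -0.157 0 0" --hand 0.0854

```text
time: 2.25
ee_pos: [0.2096, -0.3469, 0.2313]
tcp_rot: [180.0, -0.0, 16.2]
wrist_force: [0.9, -0.4, 1.2]
opening: 0.0855
grasp_force: 0.0
```

arm_command --pt "0.021 -0.031 0 0" --pt "0.042 -0.063 0 0" --pt "0.062 -0.094 0 0" --pt "0.083 -0.126 0 0" --pt "0.104 -0.157 0 0"

```text
time: 2.75
ee_pos: [0.2656, -0.1672, 0.2315]
tcp_rot: [180.0, -0.0, 16.2]
wrist_force: [0.9, -0.3, -0.0]
opening: 0.0851
grasp_force: 0.0
```

arm_command --pt "0.021 -0.031 0 0" --pt "0.042 -0.063 0 0" --pt "0.062 -0.094 0 0" --pt "0.083 -0.126 0 0" --pt "0.104 -0.157 0 0"

```text
time: 3.25
ee_pos: [0.3217, 0.0129, 0.2316]
tcp_rot: [180.0, -0.1, 16.2]
wrist_force: [0.2, 0.0, 0.4]
opening: 0.085
grasp_force: 0.0
```

arm_command --pt "0.021 -0.031 0 0" --pt "0.042 -0.063 0 0" --pt "0.062 -0.094 0 0" --pt "0.083 -0.126 0 0" --pt "0.104 -0.157 0 0"

```text
time: 3.75
ee_pos: [0.3902, 0.1427, 0.2313]
tcp_rot: [-178.3, 0.0, 19.0]
wrist_force: [0.1, -0.9, 0.1]
opening: 0.0854
grasp_force: 0.0
```

arm_command --pt "0.021 -0.031 0.006 0.124" --pt "0.042 -0.063 0.012 0.248" --pt "0.062 -0.094 0.018 0.372" --pt "0.083 -0.126 0.024 0.496" --pt "0.104 -0.157 0.03 0.618"

```text
time: 4.25
ee_pos: [0.4389, 0.0514, 0.2157]
tcp_rot: [-172.0, 1.5, 1.6]
wrist_force: [0.5, 0.2, -0.1]
opening: 0.0854
grasp_force: 0.0
```

Run:
```python
from h import *
o=bot.get_obs()
for k in o: print(k,np.round(o[k],3))
```

```text
time 4.25
q [  1.542  -8.812  -5.394  94.933   7.971 179.944]
qd [-3.2836e+01  6.1900e-01 -2.6630e+00 -1.6000e-02  9.2860e+00  1.2000e-02]
joint_efforts [  4.662 -36.832  46.69    0.356   0.188   0.   ]
ee_pos [0.439 0.051 0.216]
tcp_rot [-172.027    1.506    1.598]
wrist_force [ 0.547  0.233 -0.141]
torque [-0.115 -0.058 -0.034]
grasp_force 0.0
opening 0.085
```

arm_command --pt "0 0 0 -0.14" --pt "0 0 0 -0.28" --pt "0 0 0 -0.42" --pt "0 0 0 -0.56" --pt "0 0 0 -0.7"

```text
time: 4.75
ee_pos: [0.4386, 0.0521, 0.216]
tcp_rot: [-173.0, -4.0, 41.8]
wrist_force: [0.2, 0.8, 0.2]
opening: 0.0854
grasp_force: 0.0
```

The last joint ran into its +180° limit and that left an 8° tilt in the commanded pose. I'll go round to the -180° limit, where the same effect works the other way and can take the tilt out.

arm_command --pt "0.01 -0.011 0 -0.144" --pt "0.02 -0.022 0 -0.288" --pt "0.03 -0.033 0 -0.432" --pt "0.04 -0.045 0 -0.576" --pt "0.04 -0.045 0 -0.72"

```text
time: 5.25
ee_pos: [0.4385, 0.1131, 0.2246]
tcp_rot: [-177.4, -7.7, 83.2]
wrist_force: [-0.4, -0.3, -0.4]
opening: 0.0853
grasp_force: 0.0
```

arm_command --pt "0 0 0 -0.144" --pt "0 0 0 -0.288" --pt "0 0 0 -0.432" --pt "0 0 0 -0.576" --pt "0 0 0 -0.72"

```text
time: 5.75
ee_pos: [0.4386, 0.1118, 0.2243]
tcp_rot: [176.9, -7.5, 124.8]
wrist_force: [0.9, -0.1, 0.2]
opening: 0.085
grasp_force: 0.0
```

arm_command --pt "0 0 0 -0.144" --pt "0 0 0 -0.288" --pt "0 0 0 -0.432" --pt "0 0 0 -0.576" --pt "0 0 0 -0.72"

```text
time: 6.25
ee_pos: [0.4386, 0.1118, 0.2243]
tcp_rot: [172.8, -3.6, 166.1]
wrist_force: [0.3, -0.3, -0.1]
opening: 0.0851
grasp_force: 0.0
```

arm_command --pt "0 0 0 -0.144" --pt "0 0 0 -0.288" --pt "0 0 0 -0.432" --pt "0 0 0 -0.576" --pt "0 0 0 -0.72"

```text
time: 6.75
ee_pos: [0.4386, 0.1118, 0.2243]
tcp_rot: [172.2, 2.1, -153.1]
wrist_force: [-0.2, 0.7, 1.0]
opening: 0.0853
grasp_force: 0.0
```

arm_command --pt "0 0 0 -0.144" --pt "0 0 0 -0.288" --pt "0 0 0 -0.432" --pt "0 0 0 -0.576" --pt "0 0 0 -0.72"

```text
time: 7.25
ee_pos: [0.4386, 0.1118, 0.2243]
tcp_rot: [175.5, 6.7, -111.9]
wrist_force: [-0.6, -0.1, -1.1]
opening: 0.0851
grasp_force: 0.0
```

arm_command --pt "0 0 0 -0.144" --pt "0 0 0 -0.288" --pt "0 0 0 -0.432" --pt "0 0 0 -0.576" --pt "0 0 0 -0.72"

```text
time: 7.75
ee_pos: [0.4386, 0.1118, 0.2243]
tcp_rot: [-179.0, 8.0, -70.3]
wrist_force: [0.5, 0.2, 0.5]
opening: 0.0856
grasp_force: 0.0
```

arm_command --pt "0 0 0 -0.144" --pt "0 0 0 -0.288" --pt "0 0 0 -0.432" --pt "0 0 0 -0.576" --pt "0 0 0 -0.72"

```text
time: 8.25
ee_pos: [0.4386, 0.1118, 0.2243]
tcp_rot: [-173.9, 5.3, -28.9]
wrist_force: [0.0, -1.1, -0.2]
opening: 0.0857
grasp_force: 0.0
```

```bash
cat >> h.py <<'E'
def st():
    o=bot.get_obs(); z=tool()[:3,2]; print(round(o['time'],2),'q',np.round(o['q'],2),'pos',np.round(o['ee_pos'],4),'rot',np.round(o['tcp_rot'],2),'tiltdeg',np.round(np.degrees(z[:2]),2))
E
python3 -c "
from h import *
st()"
```

```text
8.25 q [   9.24   -8.3    -3.98   94.74    8.06 -141.64] pos [0.4386 0.1118 0.2243] rot [-173.93    5.32  -28.87] tiltdeg [-1.7   7.86]
```

arm_command --pt "0 0 0 -0.14" --pt "0 0 0 -0.28" --pt "0 0 0 -0.42" --pt "0 0 0 -0.56" --pt "0 0 0 -0.67"

```text
time: 8.75
ee_pos: [0.4386, 0.1118, 0.2243]
tcp_rot: [-171.9, 0.4, 9.2]
wrist_force: [-0.3, -0.2, -0.2]
opening: 0.0853
grasp_force: 0.0
```

arm_command --pt "0 0 0 -0.04" --pt "0 0 0 -0.08" --pt "0 0 0 -0.12" --pt "0 0 0 -0.12" --pt "0 0 0 -0.12"

```text
time: 9.25
ee_pos: [0.4316, 0.1406, 0.2243]
tcp_rot: [-173.2, -0.5, 13.7]
wrist_force: [0.9, -0.4, -0.6]
opening: 0.0857
grasp_force: 0.0
```

```bash
python3 -c "
from h import *
st()"
```

```text
9.25 q [  13.76   -8.96   -4.48   94.      6.83 -179.94] pos [0.4316 0.1406 0.2243] rot [-173.17   -0.48   13.7 ] tiltdeg [-1.15  6.73]
```

arm_command --pt "0 0.012 0 -0.04" --pt "0 0.024 0 -0.08" --pt "0 0.036 0 -0.12" --pt "0 0.048 0 -0.16" --pt "0 0.06 0 -0.2"

```text
time: 9.75
ee_pos: [0.4128, 0.176, 0.2175]
tcp_rot: [-176.1, -1.7, 20.5]
wrist_force: [-0.0, -0.7, -0.5]
opening: 0.0855
grasp_force: 0.0
```

```bash
python3 -c "
from h import *
st()"
```

```text
9.75 q [  20.59  -10.91   -6.78   92.4     3.94 -179.94] pos [0.4128 0.176  0.2175] rot [-176.06   -1.73   20.53] tiltdeg [0.23 4.29]
```

arm_command --pt "-0.011 0.04 0 0.14" --pt "-0.021 0.08 0 0.28" --pt "-0.032 0.12 0 0.42" --pt "-0.042 0.16 0 0.53" --pt "-0.053 0.2 0 0.6"

```text
time: 10.25
ee_pos: [0.4334, -0.0308, 0.2021]
tcp_rot: [-175.8, 0.8, -14.0]
wrist_force: [1.3, 0.2, -0.9]
opening: 0.0854
grasp_force: 0.0
```

arm_command --pt "0 0.012 0 -0.06" --pt "0 0.024 0 -0.12" --pt "0 0.036 0 -0.18" --pt "0 0.048 0 -0.22" --pt "0 0.06 0 -0.26"

```text
time: 10.75
ee_pos: [0.4238, -0.0135, 0.1977]
tcp_rot: [-178.3, -0.2, -3.0]
wrist_force: [0.3, -0.0, 0.3]
opening: 0.0854
grasp_force: 0.0
```

```bash
python3 -c "
from h import *
st()"
```

```text
10.75 q [  -2.97  -13.01  -10.63   92.16    1.7  -179.95] pos [ 0.4238 -0.0135  0.1977] rot [-178.3    -0.21   -3.02] tiltdeg [0.3  1.68]
```

arm_command --pt "0 0.008 0 -0.03" --pt "0 0.016 0 -0.06" --pt "0 0.024 0 -0.09" --pt "0 0.032 0 -0.12" --pt "0 0.032 0 -0.12"

```text
time: 11.25
ee_pos: [0.4217, 0.0025, 0.1968]
tcp_rot: [179.6, -0.3, 0.5]
wrist_force: [0.1, -0.4, 0.3]
opening: 0.0855
grasp_force: 0.0
```

```bash
python3 -c "
from h import *
st()"
```

```text
11.25 q [   0.6   -13.45  -11.08   92.03   -0.37 -179.95] pos [0.4217 0.0025 0.1968] rot [179.63  -0.35   0.54] tiltdeg [ 0.35 -0.37]
```

arm_command --pt "0 -0.04 0 0.14" --pt "0 -0.08 0 0.28" --pt "0 -0.12 0 0.42" --pt "0 -0.16 0 0.56" --pt "0 -0.2 0 0.7"

```text
time: 11.75
ee_pos: [0.4204, 0.1993, 0.1958]
tcp_rot: [180.0, -0.5, -37.9]
wrist_force: [1.4, 0.5, -0.6]
opening: 0.0855
grasp_force: 0.0
```

arm_command --pt "-0.02 -0.027 0 0.14" --pt "-0.04 -0.054 0 0.28" --pt "-0.06 -0.082 0 0.42" --pt "-0.081 -0.109 0 0.56" --pt "-0.101 -0.136 0 0.7"

```text
time: 12.25
ee_pos: [0.4233, 0.3687, 0.1945]
tcp_rot: [-179.7, -0.4, -78.0]
wrist_force: [0.8, -0.2, 1.4]
opening: 0.0852
grasp_force: 0.0
```

arm_command --pt "0 0 0 0.14" --pt "0 0 0 0.28" --pt "0 0 0 0.42" --pt "0 0 0 0.56" --pt "0 0 0 0.7"

```text
time: 12.75
ee_pos: [0.4235, 0.3672, 0.1945]
tcp_rot: [-179.5, -0.2, -118.1]
wrist_force: [0.1, 0.9, 0.2]
opening: 0.0853
grasp_force: 0.0
```

arm_command --pt "0 0 0 0.14" --pt "0 0 0 0.28" --pt "0 0 0 0.42" --pt "0 0 0 0.56" --pt "0 0 0 0.7"

```text
time: 13.25
ee_pos: [0.4236, 0.3671, 0.1945]
tcp_rot: [-179.5, 0.2, -158.2]
wrist_force: [-0.9, -0.8, -0.3]
opening: 0.0857
grasp_force: 0.0
```

arm_command --pt "0 0 0 0.14" --pt "0 0 0 0.28" --pt "0 0 0 0.42" --pt "0 0 0 0.56" --pt "0 0 0 0.686"

```text
time: 13.75
ee_pos: [0.4236, 0.3671, 0.1945]
tcp_rot: [-179.8, 0.4, 162.5]
wrist_force: [-0.1, -0.7, -0.9]
opening: 0.0854
grasp_force: 0.0
```

Run:
```python
from h import *
st()
c=cam('wrist','w1.png'); st()
print([(np.round(m['location']),m['confidence'],np.round(onz(c,m['location'],0),4)) for m in bot.mark_of('wrist','block')])
```

```text
13.75 q [41.17  5.78  6.86 91.06 -0.49 58.71] pos [0.4236 0.3671 0.1945] rot [-179.76    0.43  162.45] tiltdeg [ 0.34 -0.36]
13.8 q [41.17  5.78  6.86 91.06 -0.49 59.11] pos [0.4236 0.3671 0.1945] rot [-179.77    0.43  162.05] tiltdeg [ 0.34 -0.36]
[(array([388.,  74.]), 0.98, array([0.3647, 0.4841, 0.    ])), (array([151., 112.]), 0.93, array([0.3312, 0.2729, 0.    ])), (array([393., 252.]), 0.86, array([0.5329, 0.4522, 0.    ])), (array([259.,  44.]), 0.79, array([0.3071, 0.3839, 0.    ])), (array([292., 184.]), 0.66, array([0.4338, 0.3753, 0.    ]))]
```

View pics/w1.png

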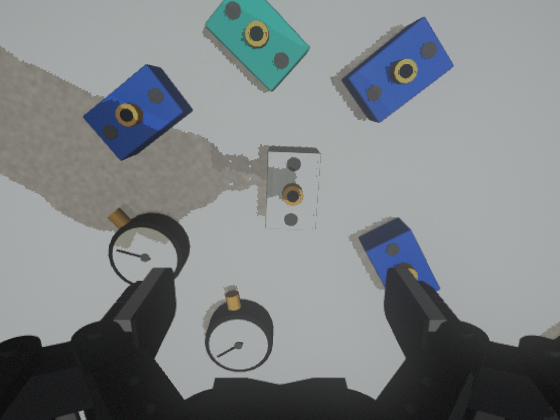

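Run:
```python
from h import *
T=tool(); c=cam('wrist')
p=onz(c,(292,195),.048); h=[onz(c,q,.036) for q in((293.5,163.5),(290.5,220))]; d=h[0]-h[1]
e=[onz(c,q,.036) for q in((268,153),(321,153),(316,229),(265,229))]
print('stub',p,'mark',onz(c,(292,184),0),'holes mid',np.mean(h,0),'yaw',np.degrees(np.arctan2(d[1],d[0])),'corner mid',np.mean(e,0),[np.linalg.norm(e[i]-e[(i+1)%4]) for i in range(4)])
for t in(np.array([*p[:2],.036]),): print('tool delta',T[:3,:3].T@(t-T[:3,3]))
st()
```

```text
stub [0.43120849 0.37450507 0.048     ] mark [0.43384024 0.37514367 0.        ] holes mid [0.43229249 0.37450062 0.036     ] yaw 160.2715438294034 corner mid [0.43225102 0.37492482 0.036     ] [np.float64(0.04452033688148933), np.float64(0.06827615353989844), np.float64(0.04577226568520605), np.float64(0.06839813181901618)]
tool delta [-0.0039244   0.0100213   0.15849994]
13.9 q [41.17  5.78  6.86 91.05 -0.49 58.23] pos [0.4235 0.3672 0.1945] rot [-179.76    0.43  162.94] tiltdeg [ 0.34 -0.35]
```

arm_command --pt "-0.001 0.003 0.02 0.01" --pt "-0.003 0.006 0.045 0.02" --pt "-0.004 0.01 0.07 0.036" --pt "-0.0045 0.0104 0.1 0.036" --pt "-0.0045 0.0104 0.125 0.036"

```text
time: 14.4
ee_pos: [0.4314, 0.3749, 0.068]
tcp_rot: [-179.7, 0.4, 161.0]
wrist_force: [-0.6, 0.5, 0.2]
opening: 0.0856
grasp_force: 0.0
```

arm_command --pt "0 0 0.015 0" --pt "0 0 0.03 0" --pt "0 0 0.045 0" --pt "0 0 0.0545 0" --pt "0 0 0.0545 0"

```text
time: 14.9
ee_pos: [0.4314, 0.3744, 0.014]
tcp_rot: [-179.7, 0.4, 160.8]
wrist_force: [-0.8, 0.8, -0.8]
opening: 0.0851
grasp_force: 0.0
```

arm_command --pt "0 0 0 0" --pt "0 0 0 0" --pt "0 0 0 0" --pt "0 0 0 0" --pt "0 0 0 0" --hand 0.035 --grip_force 50

```text
time: 15.4
ee_pos: [0.4323, 0.3751, 0.0163]
tcp_rot: [-179.9, 0.5, 160.7]
wrist_force: [-0.5, -0.9, 6.0]
opening: 0.0438
grasp_force: 53.0
```

arm_command --pt "0 0 0 0" --pt "0 0 0 0" --pt "0 0 0 0" --pt "0 0 0 0" --pt "0 0 0 0"

```text
time: 15.9
ee_pos: [0.4323, 0.3751, 0.0163]
tcp_rot: [-179.9, 0.5, 160.7]
wrist_force: [-0.3, -1.0, 6.5]
opening: 0.0437
grasp_force: 53.0
```

arm_command --pt "0 0 -0.015 0" --pt "0 0 -0.05 0" --pt "0 0 -0.09 -0.05" --pt "0 0 -0.135 -0.1" --pt "0 0 -0.17 -0.152"

```text
time: 16.4
ee_pos: [0.4307, 0.3758, 0.1886]
tcp_rot: [-179.8, 0.5, 169.6]
wrist_force: [1.0, 0.5, -2.6]
opening: 0.044
grasp_force: 52.2
```

arm_command --pt "-0.0076 -0.0376 0 0" --pt "-0.0152 -0.0752 0 0" --pt "-0.0228 -0.1128 0 0" --pt "-0.0304 -0.1504 0 0" --pt "-0.038 -0.188 0 0"

```text
time: 16.9
ee_pos: [0.4333, 0.1826, 0.187]
tcp_rot: [-179.7, 0.4, 169.5]
wrist_force: [0.7, -0.6, -3.1]
opening: 0.0441
grasp_force: 52.4
```

arm_command --pt "-0.0076 -0.0376 0 0" --pt "-0.0152 -0.0752 0 0" --pt "-0.0228 -0.1128 0 0" --pt "-0.0304 -0.1504 0 0" --pt "-0.038 -0.188 0 0"

```text
time: 17.4
ee_pos: [0.4362, -0.0092, 0.1883]
tcp_rot: [-179.7, 0.4, 169.5]
wrist_force: [0.9, -0.8, -2.7]
opening: 0.0439
grasp_force: 52.4
```

arm_command --pt "-0.0076 -0.0376 0 0" --pt "-0.0152 -0.0752 0 0" --pt "-0.0228 -0.1128 0 0" --pt "-0.0304 -0.1504 0 0" --pt "-0.038 -0.188 0 0"

```text
time: 17.9
ee_pos: [0.4392, -0.201, 0.1895]
tcp_rot: [-179.7, 0.4, 169.4]
wrist_force: [1.5, 0.4, -3.1]
opening: 0.0438
grasp_force: 52.4
```

arm_command --pt "-0.04 0.005 0 0" --pt "-0.08 0.01 0 0" --pt "-0.12 0.016 0 0" --pt "-0.16 0.021 0 0" --pt "-0.199 0.027 0 0"

```text
time: 18.4
ee_pos: [0.6415, -0.2094, 0.1903]
tcp_rot: [-179.7, 0.4, 169.4]
wrist_force: [0.9, 1.0, -2.2]
opening: 0.0439
grasp_force: 52.6
```

Run:
```python
from h import *
st()
c=cam('wrist','w2.png'); st()
for t,z in(('nest',.02),('lever_pivot',.045),('fixture',0),('catch_pivot',.08),('catch_tab',.15),('block',.17)):
    print(t,[(np.round(m['location']),round(m['confidence'],2),np.round(onz(c,m['location'],z),4)) for m in bot.mark_of('wrist',t)])
```

```text
18.4 q [-17.99  21.82  25.54  93.28  -0.22  -7.43] pos [ 0.6415 -0.2094  0.1903] rot [-179.72    0.4   169.44] tiltdeg [ 0.35 -0.34]
18.45 q [-17.85  22.53  26.02  93.14  -0.17  -7.37] pos [ 0.6462 -0.2091  0.1864] rot [-179.78    0.33  169.51] tiltdeg [ 0.28 -0.27]
nest [(array([284., 109.]), 0.92, array([ 0.5798, -0.1953,  0.02  ]))]
lever_pivot []
fixture [(array([460., 106.]), 0.76, array([ 0.6068, -0.0419,  0.    ]))]
catch_pivot []
catch_tab []
block [(array([281., 257.]), 0.69, array([ 0.6434, -0.2093,  0.17  ]))]
```

View pics/w2.png

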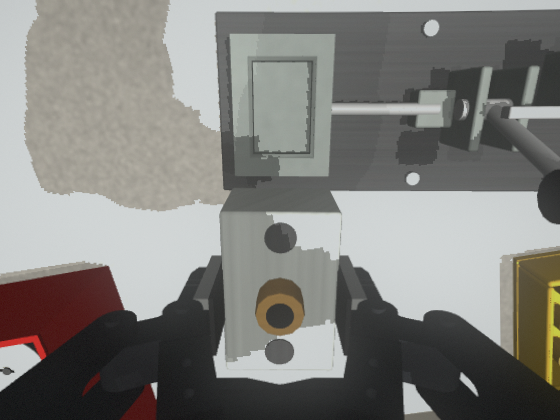

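Run:
```python
from h import *
st(); T=tool(); c=cam('wrist','w3.png'); st()
g=cv2.cvtColor(c['color'],cv2.COLOR_BGR2GRAY)
def sub(P,w=6): return cv2.cornerSubPix(g,np.array(P,np.float32).reshape(-1,1,2),(w,w),(-1,-1),(3,50,.01))[:,0]
def rep(n,P,z):
    s=sub(P); w=np.array([onz(c,p,z)[:2] for p in s]); print(n,np.round(s,1).tolist(),'c',np.round(w.mean(0),4),'sides',[round(float(np.linalg.norm(w[i]-w[(i+1)%4])),4) for i in range(4)])
    for i in range(4):
        d=w[(i+1)%4]-w[i]; print('   ang',round(float(np.degrees(np.arctan2(d[1],d[0]))),2))
m=bot.mark_of('wrist','nest')[0]['location']; dx=np.array(m)-[284,109]; print(m)
rep('plate',np.array([(231,35),(334,35),(331,176),(233,177)])+[0,dx[1]],.034)
rep('pocket',np.array([(248,56),(316,56),(315,158),(249,158)])+[0,dx[1]],.034)
def ont(px,zt): # onto tool plane
    o,d=ray(c,px); o=T[:3,:3].T@(o-T[:3,3]); d=T[:3,:3].T@d; return o+d*(zt-o[2])/d[2]
s=sub([(222,213),(341,213),(345,378),(216,378)]); b=[ont(p,-.0197) for p in s]; print('block top',np.round(s,1).tolist(),np.round(b,4).tolist(),np.mean(b,0),'stub',ont((280,315),-.0317))
s=sub([(232,190),(331,190)]); print('low front',[np.round(ont(p,.0163),4).tolist() for p in s])
```

```text
18.75 q [-18.04  21.48  25.17  93.21  -0.22  -7.48] pos [ 0.6394 -0.2094  0.1911] rot [-179.72    0.45  169.44] tiltdeg [ 0.39 -0.36]
18.8 q [-18.04  21.45  25.16  93.2   -0.22  -7.48] pos [ 0.6394 -0.2094  0.1913] rot [-179.71    0.48  169.43] tiltdeg [ 0.42 -0.37]
[282.9, 113.4]
plate [[229.6999969482422, 36.29999923706055], [335.1000061035156, 36.400001525878906], [328.3999938964844, 177.6999969482422], [235.0, 177.3000030517578]] c [ 0.5786 -0.1972] sides [0.0799, 0.1093, 0.0797, 0.1091]
   ang 79.3
   ang -10.85
   ang -100.83
   ang 169.24
pocket [[251.39999389648438, 62.70000076293945], [316.20001220703125, 59.5], [315.0, 162.39999389648438], [249.0, 162.39999389648438]] c [ 0.5808 -0.1969] sides [0.0501, 0.0801, 0.0556, 0.078]
   ang 81.95
   ang -9.5
   ang -100.57
   ang 166.44
block top [[219.1999969482422, 212.10000610351562], [340.8999938964844, 212.3000030517578], [342.79998779296875, 377.29998779296875], [216.3000030517578, 377.3999938964844]] [[0.0346, -0.0219, -0.0197], [0.0345, 0.0217, -0.0197], [-0.0372, 0.0258, -0.0197], [-0.0372, -0.0266, -0.0197]] [-0.00133586 -0.00026961 -0.0197    ] stub [ 0.00027231 -0.00020056 -0.0317    ]
low front [[0.0323, -0.0241, 0.0163], [0.0325, 0.023, 0.0163]]
```

View pics/w3.png

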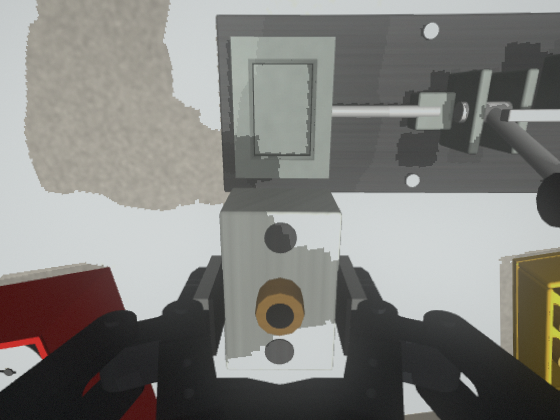

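The nest plate measures 80 x 109 mm, centred at (0.5786,-0.1972) with yaw -10.8°. The block is in the fingers at (280,290), aligned with the tool.

arm_command --pt "0.02 0 0 0.004" --pt "0.045 0.001 0 0.004" --pt "0.065 0.0018 0.03 0.004" --pt "0.065 0.0018 0.065 0.004" --pt "0.065 0.0018 0.1 0.004"

```text
time: 19.35
ee_pos: [0.5765, -0.1965, 0.0903]
tcp_rot: [-179.7, 0.6, 169.2]
wrist_force: [0.3, -0.4, -2.9]
opening: 0.044
grasp_force: 52.8
```

arm_command --pt "0 0 0.015 0" --pt "0 0 0.03 0" --pt "0 0 0.034 0" --pt "0 0 0.034 0" --pt "0 0 0.034 0"

```text
time: 19.85
ee_pos: [0.5782, -0.1968, 0.057]
tcp_rot: [-179.7, 0.5, 169.2]
wrist_force: [0.5, 0.0, -3.3]
opening: 0.0438
grasp_force: 52.6
```

Run:
```python
from h import *
st(); c=cam('wrist','w4.png'); s=cam('side','s4.png')
a=cv2.resize(s['color'][230:350,290:410],(480,480),interpolation=cv2.INTER_CUBIC)
b=cv2.resize(c['color'][60:420,140:420],(320,411)); 
o=np.zeros((480,800,3),np.uint8); o[:,:480]=a; o[:411,480:]=b; cv2.imwrite('pics/m4.png',o); print(bot.get_obs()['wrist_force'])
```

```text
19.85 q [-18.7   12.83  -0.37  76.24  -0.21  -7.92] pos [ 0.5782 -0.1968  0.057 ] rot [-179.71    0.52  169.22] tiltdeg [ 0.46 -0.38]
[-0.52035682  0.89311557 -3.42936184]
```

View pics/m4.png

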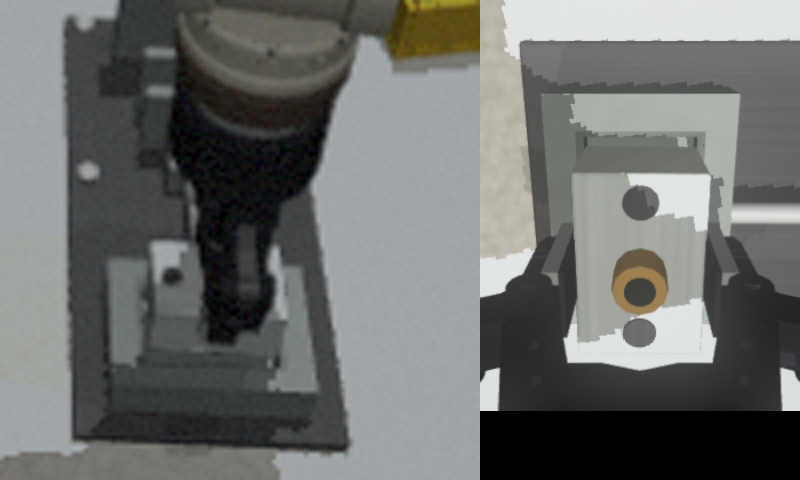

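The block hovers square over the pocket mouth, even on both sides (the chamfer shows around it in the right crop). Lowering slowly.

arm_command --pt "0 0 0.003 0" --pt "0 0 0.006 0" --pt "0 0 0.008 0" --pt "0 0 0.01 0" --pt "0 0 0.012 0"

```text
time: 20.45
ee_pos: [0.5774, -0.1966, 0.0432]
tcp_rot: [-179.7, 0.4, 169.2]
wrist_force: [-0.6, -0.3, -3.1]
opening: 0.0442
grasp_force: 52.6
```

arm_command --pt "0 0 0.0015 0" --pt "0 0 0.003 0" --pt "0 0 0.0045 0" --pt "0 0 0.006 0" --pt "0 0 0.0065 0"

```text
time: 20.95
ee_pos: [0.5775, -0.1966, 0.0368]
tcp_rot: [-179.7, 0.4, 169.2]
wrist_force: [0.9, -0.1, -3.0]
opening: 0.0441
grasp_force: 52.6
```

arm_command --pt "0 0 0.0005 0" --pt "0 0 0.001 0" --pt "0 0 0.0013 0" --pt "0 0 0.0016 0" --pt "0 0 0.0016 0"

```text
time: 21.45
ee_pos: [0.5776, -0.1967, 0.0363]
tcp_rot: [-179.7, 0.4, 169.2]
wrist_force: [-4.7, 1.9, 4.3]
opening: 0.044
grasp_force: 53.8
```

arm_command --pt "0 0 0 0" --pt "0 0 0 0" --pt "0 0 0 0" --pt "0 0 0 0" --pt "0 0 0 0" --hand 0.07

```text
time: 21.95
ee_pos: [0.5776, -0.1967, 0.0354]
tcp_rot: [-179.7, 0.4, 169.2]
wrist_force: [1.0, -0.3, 0.2]
opening: 0.07
grasp_force: 0.0
```

arm_command --pt "0 0 -0.005 0" --pt "0 0 -0.03 0" --pt "0 0 -0.075 0" --pt "0 0 -0.12 0" --pt "0 0 -0.15 0"

```text
time: 22.45
ee_pos: [0.5771, -0.1959, 0.1895]
tcp_rot: [-179.7, 0.6, 169.2]
wrist_force: [0.3, 0.3, -1.0]
opening: 0.07
grasp_force: 0.0
```

arm_command --pt "-0.01 0 0 0" --pt "-0.03 0 0 0" --pt "-0.04 0 0 0" --pt "-0.04 0 0 0" --pt "-0.04 0 0 0"

```text
time: 22.95
ee_pos: [0.6157, -0.2031, 0.185]
tcp_rot: [-179.7, 0.3, 169.2]
wrist_force: [0.5, -0.4, 0.0]
opening: 0.07
grasp_force: 0.0
```

Run:
```python
from h import *
st(); c=cam('wrist','w5.png')
for t,z in(('block',.02),('nest',.02),('fixture',0),('lever_grip',.147),('lever_pivot',.045),('catch_tab',.15),('catch_pivot',.08)):
    print(t,[(np.round(m['location']),round(m['confidence'],2),np.round(onz(c,m['location'],z),4)) for m in bot.mark_of('wrist',t)])
```

```text
22.95 q [-18.16  17.78  19.79  91.64  -0.22  -7.39] pos [ 0.6157 -0.2031  0.185 ] rot [-179.73    0.34  169.22] tiltdeg [ 0.28 -0.32]
block [(array([280., 141.]), 0.9, array([ 0.5784, -0.1966,  0.02  ]))]
nest []
fixture [(array([455., 136.]), 0.73, array([ 0.606 , -0.0428,  0.    ]))]
lever_grip []
lever_pivot [(array([483., 145.]), 0.71, array([ 0.6085, -0.0427,  0.045 ])), (array([459., 138.]), 0.53, array([ 0.5993, -0.0599,  0.045 ]))]
catch_tab []
catch_pivot []
```

View pics/w5.png

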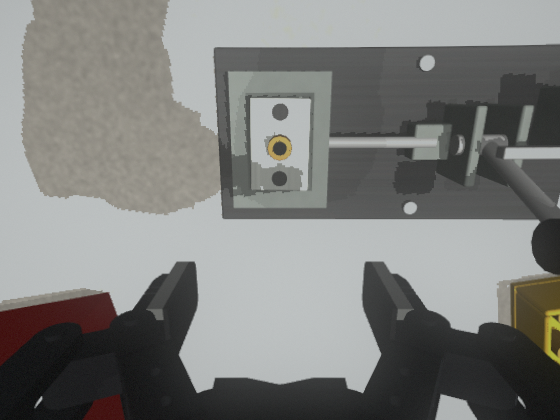

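The block sits square and flush in the pocket (top face centred at (280,143)), and contact came at the expected height, so it is home. Next is the catch: fingers shut, go to the -y side of the tab, then push it over to +y.

arm_command --pt "0.015 0.039 0 0" --pt "0.03 0.078 0 0" --pt "0.045 0.117 0 0" --pt "0.06 0.156 0 0" --pt "0.075 0.195 0 0" --hand 0.0 --grip_force 30

```text
time: 23.85
ee_pos: [0.5781, 0.0038, 0.1844]
tcp_rot: [-179.7, 0.4, 169.2]
wrist_force: [1.2, 0.1, -0.8]
opening: 0.0001
grasp_force: 0.0
```

arm_command --pt "0 0 0 0" --pt "0 0 0 0" --pt "0 0 0 0" --pt "0 0 0 0" --pt "0 0 0 0"

```text
time: 24.35
ee_pos: [0.5789, 0.0014, 0.1841]
tcp_rot: [-179.7, 0.4, 169.1]
wrist_force: [-0.1, 0.6, 0.1]
opening: -0.0002
grasp_force: 0.0
```

Run:
```python
from h import *
st(); c=cam('wrist','w6.png'); s=cam('side','s6.png')
for n,cc in(('wrist',c),('side',s)):
  for t,z in(('lever_grip',.147),('catch_tab',.15),('catch_pivot',.08)):
    print(n,t,[(np.round(m['location']),round(m['confidence'],2),np.round(onz(cc,m['location'],z),4)) for m in bot.mark_of(n,t)])
a=cv2.resize(s['color'][150:310,280:430],(450,480),interpolation=cv2.INTER_CUBIC)
b=cv2.resize(c['color'],(350,262)); o=np.zeros((480,800,3),np.uint8); o[:,:450]=a; o[:262,450:]=b; cv2.imwrite('pics/m6.png',o)
O=np.array([.6085,-.0401]); p=np.array(bot.get_obs()['ee_pos'][:2])-O; print('fixture XY of TCP',p@[.982,-.187],p@[.187,.982])
```

```text
24.35 q [ 0.31  7.88  8.01 89.79 -0.35 11.17] pos [0.5789 0.0014 0.1841] rot [-179.72    0.4   169.14] tiltdeg [ 0.34 -0.35]
wrist lever_grip []
wrist catch_tab [(array([338., 245.]), 0.75, array([0.586 , 0.0308, 0.15  ]))]
wrist catch_pivot [(array([322., 204.]), 0.81, array([0.5848, 0.0303, 0.08  ]))]
side lever_grip [(array([364., 222.]), 0.81, array([ 0.6572, -0.045 ,  0.147 ]))]
side catch_tab [(array([325., 200.]), 0.7, array([0.5825, 0.0383, 0.15  ]))]
side catch_pivot [(array([325., 224.]), 0.85, array([0.5884, 0.0264, 0.08  ]))]
fixture XY of TCP -0.03716305812900635 0.03605939262933934
```

View pics/m6.png

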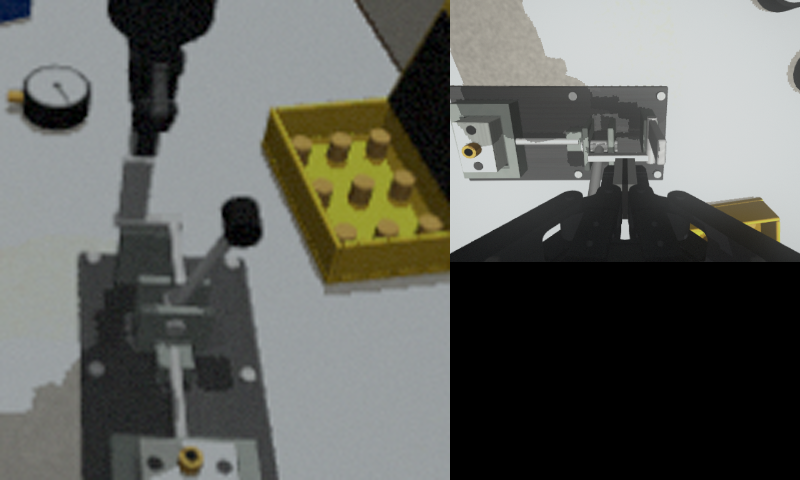

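arm_command --pt "0 0 0.015 0" --pt "0 0 0.03 0" --pt "0 0 0.045 0" --pt "0 0 0.054 0" --pt "0 0 0.054 0"

```text
time: 25.25
ee_pos: [0.5782, 0.002, 0.1283]
tcp_rot: [-179.7, 0.3, 169.2]
wrist_force: [-0.5, 0.9, -0.1]
opening: 0.0
grasp_force: 0.0
```

arm_command --pt "0 0.01 0 0" --pt "0 0.018 0 0" --pt "0 0.026 -0.001 0" --pt "0 0.034 0.001 0" --pt "0 0.042 0.003 0"

```text
time: 25.75
ee_pos: [0.5873, 0.0441, 0.1273]
tcp_rot: [-179.7, 0.5, 169.2]
wrist_force: [-0.0, -1.2, -0.3]
opening: 0.0001
grasp_force: 0.6
```

arm_command --pt "0 0.0075 0.004 0" --pt "0 0.015 0.0085 0" --pt "0 0.022 0.0145 0" --pt "0 0.028 0.021 0" --pt "0 0.033 0.028 0"

```text
time: 26.25
ee_pos: [0.5933, 0.0761, 0.0982]
tcp_rot: [-179.7, 0.4, 169.2]
wrist_force: [-0.4, -1.4, 0.2]
opening: 0.0
grasp_force: 0.5
```

Run:
```python
from h import *
st(); s=cam('side','s7.png')
a=cv2.resize(s['color'][150:310,280:430],(560,597),interpolation=cv2.INTER_CUBIC); cv2.imwrite('pics/m7.png',a)
```

```text
26.25 q [ 7.49 10.68  1.7  80.72 -0.38 18.26] pos [0.5933 0.0761 0.0982] rot [-179.73    0.4   169.23] tiltdeg [ 0.34 -0.34]
```

View pics/m7.png

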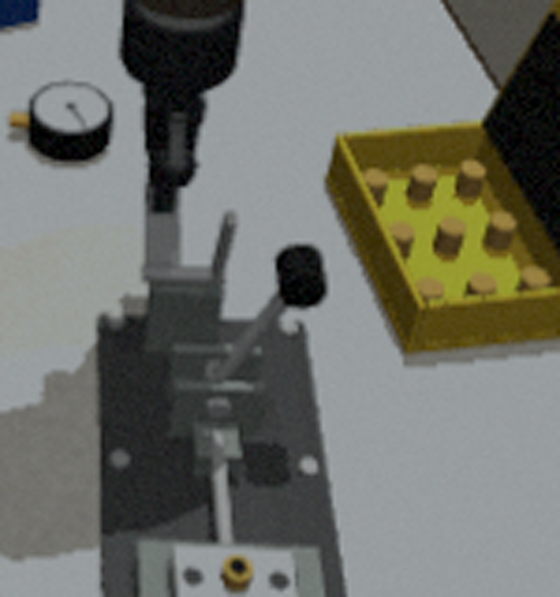

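The tab at (165,240) is tipping over and the bar at (225,245) has risen. Finishing the flip.

arm_command --pt "0 0.004 0.006 0" --pt "0 0.006 0.011 0" --pt "0 0.007 0.016 0" --pt "0 0.007 0.018 0" --pt "0 0.007 0.018 0"

```text
time: 26.8
ee_pos: [0.5946, 0.0823, 0.0807]
tcp_rot: [-179.7, 0.4, 169.2]
wrist_force: [-0.2, 0.3, 0.5]
opening: -0.0003
grasp_force: 0.0
```

arm_command --pt "0 0 0.001 0" --pt "0 0 0.002 0" --pt "0 0 0.003 0" --pt "0 0 0.004 0" --pt "0 0 0.004 0"

```text
time: 27.3
ee_pos: [0.595, 0.0823, 0.0797]
tcp_rot: [-179.8, 0.5, 169.2]
wrist_force: [-7.1, 0.0, 17.8]
opening: 0.0001
grasp_force: 8.9
```

arm_command --pt "0 0 -0.02 0" --pt "0 0 -0.05 0" --pt "0 0 -0.085 0" --pt "0 0 -0.115 0" --pt "0 0 -0.125 0"

```text
time: 27.8
ee_pos: [0.5949, 0.083, 0.2055]
tcp_rot: [-179.8, 0.7, 169.2]
wrist_force: [0.7, 0.3, -0.4]
opening: -0.0001
grasp_force: 0.0
```

arm_command --pt "-0.019 -0.03 0 0" --pt "-0.038 -0.06 0 0" --pt "-0.057 -0.09 0 0" --pt "-0.077 -0.118 0 0" --pt "-0.077 -0.118 0 0" --hand 0.055

```text
time: 28.3
ee_pos: [0.6483, -0.0509, 0.2011]
tcp_rot: [-179.7, 0.3, 169.0]
wrist_force: [0.2, 0.4, -0.2]
opening: 0.0552
grasp_force: 0.0
```

Run:
```python
from h import *
import time
c=cam('wrist'); st(); c=cam('wrist','w8.png'); s=cam('side','s8.png'); t=cam('top','t8.png')
O=np.array([.6085,-.0401]); F=np.array([[.982,.187],[-.187,.982]])
for n,cc in(('wrist',c),('side',s),('top',t)):
  for k,z in(('lever_grip',.147),('catch_tab',.08),('lever_pivot',.045),('block',.02)):
    print(n,k,[(np.round(m['location']),round(m['confidence'],2),np.round((onz(cc,m['location'],z)[:2]-O)@F,4)) for m in bot.mark_of(n,k)[:2]])
print('TCP fix',(np.array(bot.get_obs()['ee_pos'][:2])-O)@F)
a=cv2.resize(s['color'][150:330,270:430],(400,450),interpolation=cv2.INTER_CUBIC)
b=cv2.resize(c['color'],(400,300)); o=np.zeros((450,800,3),np.uint8); o[:,:400]=a; o[:300,400:]=b; cv2.imwrite('pics/m8.png',o)
```

```text
28.35 q [-4.2  18.39 22.36 93.71 -0.33  6.74] pos [ 0.6477 -0.0492  0.2013] rot [-179.71    0.3   169.06] tiltdeg [ 0.24 -0.35]
wrist lever_grip [(array([285., 230.]), 0.8, array([0.0411, 0.0009]))]
wrist catch_tab [(array([376.,  90.]), 0.65, array([-0.0378,  0.0646])), (array([472.,  90.]), 0.63, array([-0.0368,  0.1303]))]
wrist lever_pivot [(array([280., 139.]), 0.71, array([-0.0002, -0.002 ]))]
wrist block [(array([104., 134.]), 0.63, array([-0.0015, -0.1584]))]
side lever_grip [(array([366., 223.]), 0.62, array([0.0513, 0.0025]))]
side catch_tab [(array([322., 205.]), 0.75, array([-0.0369,  0.1302]))]
side lever_pivot [(array([337., 255.]), 0.74, array([-0.0028, -0.0087]))]
side block [(array([343., 313.]), 0.86, array([ 0.0016, -0.1577])), (array([207., 170.]), 0.82, array([-0.3826,  0.3369]))]
top lever_grip [(array([225., 234.]), 0.52, array([-0.2109,  0.2136]))]
top catch_tab [(array([268., 182.]), 0.5, array([-0.037 ,  0.1357]))]
top lever_pivot [(array([317., 180.]), 0.84, array([ 0.0063, -0.0039]))]
top block [(array([152., 205.]), 0.94, array([-0.167 ,  0.4697])), (array([172., 278.]), 0.8, array([-0.3701,  0.3585]))]
TCP fix [0.03962852 0.00027817]
```

View pics/m8.png

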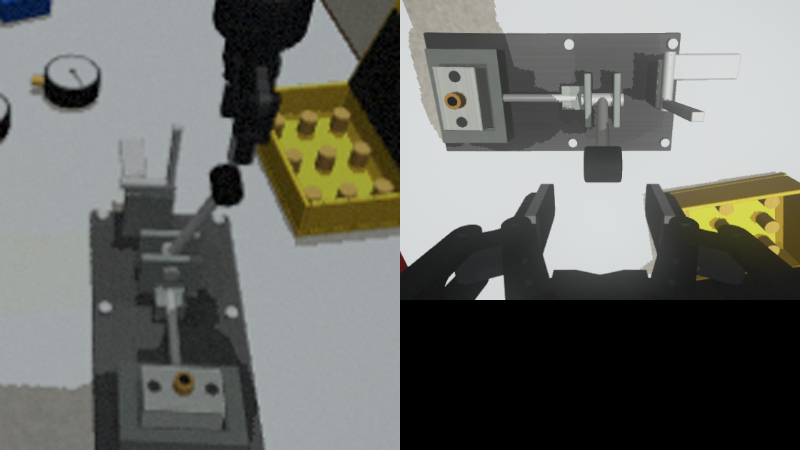

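The picture shows the catch flipped (tab level at (705,67), bar upright), the block home at (455,100), and the barrel grip at (603,163) centred between the fingers. Descending to grip it.

arm_command --pt "-0.001 0.001 0.018 0" --pt "-0.001 0.001 0.036 0" --pt "-0.001 0.001 0.055 0" --pt "-0.001 0.001 0.07 0" --pt "-0.001 0.001 0.076 0"

```text
time: 29.6
ee_pos: [0.6485, -0.0469, 0.1252]
tcp_rot: [-179.7, 0.3, 169.2]
wrist_force: [-0.7, 0.2, -0.3]
opening: 0.0552
grasp_force: 0.0
```

arm_command --pt "0 0 0 0" --pt "0 0 0 0" --pt "0 0 0 0" --pt "0 0 0 0" --pt "0 0 0 0" --hand 0.02 --grip_force 70

```text
time: 30.1
ee_pos: [0.6493, -0.0473, 0.1278]
tcp_rot: [-179.7, 0.5, 169.2]
wrist_force: [-2.7, -4.2, 2.7]
opening: 0.0291
grasp_force: 71.1
```

arm_command --pt "0 0 0 0" --pt "0 0 0 0" --pt "0 0 0 0" --pt "0 0 0 0" --pt "0 0 0 0"

```text
time: 30.6
ee_pos: [0.6493, -0.0473, 0.1278]
tcp_rot: [-179.7, 0.5, 169.2]
wrist_force: [-3.2, -4.8, 3.7]
opening: 0.0293
grasp_force: 71.1
```

```bash
python3 -c "
from h import *
st()
import numpy as np
O=np.array([.6085,-.0401]); F=np.array([[.982,.187],[-.187,.982]]); print((np.array(bot.get_obs()['ee_pos'][:2])-O)@F)"
```

```text
30.6 q [-4.02 17.7  13.38 85.24 -0.35  6.78] pos [ 0.6493 -0.0473  0.1278] rot [-179.7     0.47  169.2 ] tiltdeg [ 0.41 -0.38]
[0.04140285 0.0005251 ]
```

arm_command --pt "0.0083 0 -0.0029 0" --pt "0.0168 0 -0.0051 0" --pt "0.0255 0 -0.0067 0" --pt "0.0342 0 -0.0076 0" --pt "0.043 0 -0.0078 0"

```text
time: 31.1
ee_pos: [0.6092, -0.0397, 0.1357]
tcp_rot: [-179.7, 0.8, 169.2]
wrist_force: [9.1, -7.3, -0.8]
opening: 0.0293
grasp_force: 69.4
```

arm_command --pt "0.0088 0 0.0005 0" --pt "0.0175 0 0.0018 0" --pt "0.0261 0 0.0037 0" --pt "0.0345 0 0.0063 0" --pt "0.0406 0 0.0087 0"

```text
time: 31.6
ee_pos: [0.5703, -0.0323, 0.1286]
tcp_rot: [-179.7, 1.0, 169.2]
wrist_force: [9.9, -8.5, 11.5]
opening: 0.029
grasp_force: 71.7
```

arm_command --pt "0.001 0 0.0005 0" --pt "0.002 0 0.001 0" --pt "0.003 0 0.0013 0" --pt "0.003 0 0.0013 0" --pt "0.003 0 0.0013 0"

```text
time: 32.1
ee_pos: [0.568, -0.0319, 0.1277]
tcp_rot: [-179.7, 1.0, 169.2]
wrist_force: [9.2, -8.0, 10.7]
opening: 0.0294
grasp_force: 71.8
```

```bash
python3 -c "
from h import *
c=cam('wrist'); st()
import numpy as np
O=np.array([.6085,-.0401]); F=np.array([[.982,.187],[-.187,.982]]); o=bot.get_obs(); print((np.array(o['ee_pos'][:2])-O)@F,o['wrist_force'],o['wrist_force'][:2]@F,o['opening'])"
```

```text
32.15 q [-3.    5.71 -0.59 82.7  -0.43  7.83] pos [ 0.568  -0.0319  0.1277] rot [-179.71    1.05  169.17] tiltdeg [ 0.97 -0.48]
[-0.04129254  0.00050288] [ 9.43247299 -7.97898135  9.84745311] [10.75475799 -6.07148724] 0.028985540677721775
```

arm_command --pt "0.001 0 0.0005 0" --pt "0.002 0 0.001 0" --pt "0.003 0 0.0015 0" --pt "0.004 0 0.0018 0" --pt "0.004 0 0.0018 0"

```text
time: 32.65
ee_pos: [0.5639, -0.0312, 0.1259]
tcp_rot: [-179.7, 1.0, 169.2]
wrist_force: [8.5, -8.9, 11.0]
opening: 0.029
grasp_force: 72.3
```

arm_command --pt "0.001 0 0.0005 0" --pt "0.002 0 0.001 0" --pt "0.002 0 0.001 0" --pt "0.002 0 0.001 0" --pt "0.002 0 0.001 0"

```text
time: 33.15
ee_pos: [0.5621, -0.0308, 0.1251]
tcp_rot: [-179.7, 1.0, 169.2]
wrist_force: [7.4, -8.0, 12.4]
opening: 0.0289
grasp_force: 72.7
```

```bash
python3 -c "
from h import *
s=cam('side','s9.png'); c=cam('wrist','w9.png'); st()
import numpy as np
O=np.array([.6085,-.0401]); F=np.array([[.982,.187],[-.187,.982]]); o=bot.get_obs(); print((np.array(o['ee_pos'][:2])-O)@F,o['wrist_force'][:2]@F,o['wrist_force'],o['opening'])
for n,cc in(('side',s),('wrist',c)):
  for k,z in(('lever_grip',.1455),('catch_tab',.08),('block',.02)): print(n,k,[(np.round(m['location']),round(m['confidence'],2),np.round((onz(cc,m['location'],z)[:2]-O)@F,4)) for m in bot.mark_of(n,k)[:2]])"
```

```text
33.25 q [-2.91  4.91 -1.74 82.36 -0.43  7.91] pos [ 0.562  -0.0307  0.1251] rot [-179.71    1.04  169.17] tiltdeg [ 0.97 -0.48]
[-0.04737738  0.00050388] [ 8.99572469 -6.76078987] [ 7.57488938 -8.32718348 11.75531137] 0.0294153587764846
side lever_grip [(array([330., 220.]), 0.6, array([-0.03  ,  0.0102]))]
side catch_tab [(array([298., 185.]), 0.24, array([-0.1016,  0.2094]))]
side block [(array([220., 192.]), 0.88, array([-0.3288,  0.2393])), (array([278., 154.]), 0.82, array([-0.1657,  0.4343]))]
wrist lever_grip [(array([281., 317.]), 0.77, array([-0.0393,  0.0008]))]
wrist catch_tab [(array([512., 248.]), 0.79, array([-0.0395,  0.1297]))]
wrist block [(array([ 71., 260.]), 0.83, array([-0.002 , -0.1575]))]
```

Run:
```python
from h import *
c=bot.camera('side'); W=np.eye(4); W[:3,:3]=R.from_euler('xyz',c['orientation'],degrees=True).as_matrix(); W[:3,3]=c['xyz']; c['W']=W
O=np.array([.6085,-.0401,0]); F=np.array([[.982,.187,0],[-.187,.982,0],[0,0,1]])
G9=cv2.cvtColor(c['color'],cv2.COLOR_BGR2GRAY).astype(np.float32); G8=cv2.cvtColor(cv2.imread('pics/s8.png'),cv2.COLOR_BGR2GRAY).astype(np.float32)
X=np.arange(-.05,.05,.004); print('X mm',(X*1000).astype(int))
for z in(.065,.075,.085,.095):
    P=np.array([O+F.T.T@np.array([x,-.003,z]) if 0 else O+x*np.array([.982,-.187,0])+(-.003)*np.array([.187,.982,0])+[0,0,z] for x in X]); p=proj(c,P).astype(np.float32)
    for n,g in(('rest',G8),('now',G9)): print(z,n,cv2.remap(g,p[:,:1],p[:,1:],1)[:,0].astype(int))
    print('  expected rest X',round((z-.045)*np.tan(.38)*1e3,1),'end',round(-(z-.045)*np.tan(.42)*1e3,1))
```

```text
X mm [-50 -46 -41 -37 -33 -29 -25 -21 -17 -13  -9  -5  -1   2   6  10  14  18
  22  26  30  34  38  42  46]
0.065 rest [ 36  34  34  35  50  56  54  52  55  59 102 121  92  83  77  62  52  56
  57  60  62  62  63  66  66]
0.065 now [ 31  33  29  40  47  48  53  53  50  60  71  82 107  73  55  55  52  53
  57  66  63  64  63  66  64]
  expected rest X 8.0 end -8.9
0.075 rest [48 46 47 44 60 71 71 68 71 71 69 69 71 83 83 76 66 66 66 59 63 66 67 67
 63]
0.075 now [44 41 47 47 56 71 69 65 59 70 80 74 65 63 63 68 67 65 69 62 63 65 64 65
 63]
  expected rest X 12.0 end -13.4
0.085 rest [ 55  56  55  57  74  87  87  86  85  88  90  96 103  98  84  84  79  76
  74  62  66  68  67  63  67]
0.085 now [ 54  53  51  55  73  84  84  68  70  79  84 100 110 107 106 102  99 101
  82  66  65  65  66  63  62]
  expected rest X 16.0 end -17.9
0.095 rest [49 59 57 58 56 56 56 55 54 53 55 58 58 63 64 80 84 77 65 65 67 65 73 64
 70]
0.095 now [51 56 54 54 53 55 60 70 79 66 50 57 62 66 67 69 66 68 63 61 63 65 69 61
 66]
  expected rest X 20.0 end -22.3
```

arm_command --pt "0 0 0 0" --pt "0 0 0 0" --pt "0.001 0 0.0005 0" --pt "0.002 0 0.001 0" --pt "0.002 0 0.001 0" --grip_force 110

```text
time: 34.1
ee_pos: [0.5611, -0.0306, 0.1248]
tcp_rot: [-179.7, 1.2, 169.2]
wrist_force: [11.3, -9.7, 13.1]
opening: 0.0288
grasp_force: 107.4
```

arm_command --pt "0.001 0 0.0004 0" --pt "0.002 0 0.0008 0" --pt "0.002 0 0.0008 0" --pt "0.002 0 0.0008 0" --pt "0.002 0 0.0008 0"

```text
time: 34.6
ee_pos: [0.5589, -0.0301, 0.1237]
tcp_rot: [-179.7, 1.2, 169.1]
wrist_force: [9.4, -9.1, 13.0]
opening: 0.0286
grasp_force: 108.4
```

Run:
```python
from h import *
O=np.array([.6085,-.0401]); F=np.array([[.982,.187],[-.187,.982]])
o=bot.get_obs(); print('tcp',(np.array(o['ee_pos'][:2])-O)@F,o['ee_pos'][2],o['joint_efforts'])
a=cv2.imread('pics/w9.png'); T=tool()
for i in range(2):
    c=cam('wrist','w10.png'); s=cam('side','s10.png')
    print([(np.round(m['location'],1),round(m['confidence'],2),np.round((onz(c,m['location'],.1455)[:2]-O)@F,4)) for m in bot.mark_of('wrist','lever_grip')[:2]],
      [(np.round(m['location'],1),np.round((onz(c,m['location'],.08)[:2]-O)@F,4)) for m in bot.mark_of('wrist','catch_tab')[:1]],
      [(np.round(m['location'],1),np.round((onz(c,m['location'],.045)[:2]-O)@F,4)) for m in bot.mark_of('wrist','lever_pivot')[:2]])
# does the barrel stay put relative to fingers between w9 and w10? flow in patch round barrel vs fingers
g1=cv2.cvtColor(a,cv2.COLOR_BGR2GRAY); g2=cv2.cvtColor(c['color'],cv2.COLOR_BGR2GRAY)
print(g2[150:400:10,281].tolist()); print(g1[150:400:10,281].tolist())
f=cv2.calcOpticalFlowFarneback(g1,g2,None,.5,3,15,5,5,1.1,0)
for r in range(230,410,20): print(r,[np.round(f[r,k],1).tolist() for k in(71,230,265,281,297,330,512)])
```

```text
tcp [-0.0505569   0.00049837] 0.1237103008335481 [  4.92033586 -43.72510314  34.77078795   5.33875868   1.88775927
  -0.36836838]
[(array([278.7, 319. ]), 0.78, array([-0.0428, -0.0001]))] [(array([514.8, 254. ]), array([-0.0392,  0.1308]))] [(array([279.2, 283.1]), array([ 0.0001, -0.0007]))]
[(array([279.7, 318.7]), 0.95, array([-0.0429,  0.0003]))] [(array([513. , 253.5]), array([-0.0395,  0.1298]))] [(array([280.2, 279.5]), array([-0.0026,  0.    ]))]
[231, 230, 89, 83, 78, 77, 103, 79, 67, 68, 68, 66, 69, 36, 36, 37, 38, 46, 48, 48, 50, 129, 226, 226, 49]
[230, 90, 85, 79, 74, 71, 102, 69, 69, 68, 68, 73, 79, 37, 38, 38, 43, 51, 52, 52, 56, 222, 227, 226, 54]
230 [[-0.699999988079071, 5.199999809265137], [-0.10000000149011612, 4.199999809265137], [-0.20000000298023224, 3.9000000953674316], [-0.10000000149011612, 4.099999904632568], [-0.10000000149011612, 2.4000000953674316], [0.0, 3.700000047683716], [0.30000001192092896, 5.800000190734863]]
250 [[-1.5, 0.699999988079071], [-0.30000001192092896, 3.299999952316284], [-0.10000000149011612, 4.5], [0.0, 3.299999952316284], [-0.0, 5.
[... 644 characters left out ...]
, -0.0]]
330 [[-0.6000000238418579, 4.699999809265137], [0.4000000059604645, -0.0], [-0.0, -0.0], [0.0, 0.0], [0.0, -0.0], [-0.4000000059604645, -0.0], [-0.0, 0.0]]
350 [[-4.400000095367432, 3.299999952316284], [0.5, 0.20000000298023224], [-1.5, 0.5], [-3.0, 0.5], [-1.7000000476837158, 0.699999988079071], [-0.699999988079071, 0.10000000149011612], [0.0, 0.0]]
370 [[-0.0, 0.0], [0.6000000238418579, 0.0], [3.5, 0.699999988079071], [-0.20000000298023224, 0.10000000149011612], [-3.4000000953674316, 0.699999988079071], [-0.6000000238418579, -0.0], [3.799999952316284, 2.9000000953674316]]
390 [[-0.0, 0.0], [-0.0, -0.0], [0.10000000149011612, 0.0], [0.0, 0.0], [-0.0, 0.0], [-0.0, -0.0], [0.0, 0.0]]
```

arm_command --pt "0.001 0 0.0004 0" --pt "0.002 0 0.0008 0" --pt "0.003 0 0.0012 0" --pt "0.003 0 0.0012 0" --pt "0.003 0 0.0012 0"

```text
time: 35.6
ee_pos: [0.5567, -0.0297, 0.1226]
tcp_rot: [-179.7, 1.2, 169.1]
wrist_force: [14.2, -9.5, 11.3]
opening: 0.0287
grasp_force: 108.5
```

arm_command --pt "0.001 0 0.0004 0" --pt "0.002 0 0.0008 0" --pt "0.003 0 0.0012 0" --pt "0.003 0 0.0012 0" --pt "0.003 0 0.0012 0"

```text
time: 36.1
ee_pos: [0.5567, -0.0297, 0.1226]
tcp_rot: [-179.7, 1.6, 169.1]
wrist_force: [27.5, -12.2, 11.3]
opening: 0.0285
grasp_force: 108.1
```

Run:
```python
from h import *
O=np.array([.6085,-.0401]); F=np.array([[.982,.187],[-.187,.982]])
o=bot.get_obs(); print('tcp',(np.array(o['ee_pos'][:2])-O)@F,o['ee_pos'][2],o['wrist_force'][:2]@F,o['wrist_force'][2],o['torque'])
c=cam('wrist','w11.png')
for i in range(2): print([(np.round(m['location'],1),round(m['confidence'],2),np.round((onz(c,m['location'],.1455)[:2]-O)@F,4)) for m in bot.mark_of('wrist','lever_grip')[:2]])
for n in('w9','w10','w11'):
    g=cv2.cvtColor(cv2.imread('pics/%s.png'%n),cv2.COLOR_BGR2GRAY); print(n,g[262:345:2,276:287].mean(1).astype(int).tolist())
```

```text
tcp [-0.05282484  0.000538  ] 0.1225942692289352 [29.31158509 -6.81749626] 11.324545804258712 [-2.08521698 -6.0094467  -0.43603535]
[(array([278.6, 318.8]), 0.71, array([-0.0461, -0.0001]))]
[(array([278.6, 318.8]), 0.71, array([-0.0461, -0.0001]))]
w9 [82, 84, 77, 102, 99, 73, 68, 68, 56, 37, 36, 37, 38, 37, 37, 37, 39, 38, 38, 39, 39, 40, 40, 41, 42, 44, 45, 47, 49, 51, 52, 51, 52, 52, 53, 52, 53, 53, 52, 53, 53, 53]
w10 [67, 73, 81, 83, 72, 90, 103, 76, 66, 34, 32, 32, 33, 33, 33, 35, 34, 35, 35, 36, 35, 36, 37, 38, 38, 40, 41, 43, 45, 47, 47, 48, 48, 48, 48, 48, 48, 48, 48, 47, 48, 49]
w11 [67, 67, 74, 81, 83, 74, 82, 103, 84, 57, 33, 34, 34, 35, 34, 35, 36, 35, 35, 36, 36, 37, 37, 37, 39, 39, 40, 42, 43, 44, 47, 46, 47, 47, 48, 48, 48, 47, 47, 47, 47, 47]
```

arm_command --pt "-0.001 0 -0.0004 0" --pt "-0.001 0 -0.0004 0" --pt "-0.001 0 -0.0004 0" --pt "-0.001 0 -0.0004 0" --pt "-0.001 0 -0.0004 0"

```text
time: 36.75
ee_pos: [0.5567, -0.0297, 0.1226]
tcp_rot: [-179.7, 1.5, 169.1]
wrist_force: [23.8, -10.5, 11.1]
opening: 0.0285
grasp_force: 108.1
```

Run:
```python
from h import *
O=np.array([.6085,-.0401]); F=np.array([[.982,.187],[-.187,.982]])
o=bot.get_obs(); f=o['wrist_force']; print(o['ee_pos'],f[:2]@F,f[2],o['grasp_force'])
c=cam('wrist')
for k,z in(('lever_grip',.1455),('catch_tab',.08),('block',.02)): print(k,[np.round((onz(c,m['location'],z)[:2]-O)@F,4) for m in bot.mark_of('wrist',k)[:1]])
if f[:2]@F[:,0]>15: print(bot.job_done())
```

```text
[ 0.55667927 -0.02970174  0.12259112] [25.35414051 -5.90546687] 11.123388763301254 108.0515706539154
lever_grip [array([-0.0467,  0.    ])]
catch_tab [array([-0.0387,  0.1311])]
block [array([-0.002 , -0.1594])]
the job is handed in; nothing more can be done
None
```

The job is handed in at about 37 s: the block is home in its pocket and released, the catch is flipped right over, and the lever is held against its end stop by the gripper; an early wrist-joint limit cost about 8 s but disturbed nothing.

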